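# Check a steel collar on the bench plug gauge

## Task

Of the three loose steel collars on the welding bench, find the one whose bore is right: wide enough to go over the slim green go plug of the gauge, but too narrow for the thick red no-go plug. Set that collar on top of the red plug to show that it stops there, then put it over the green plug, all the way down to the gauge's base, and let go. Leave the other two collars where they are.

Things in the scene. Friction and masses are not known exactly. Their poses are not given: they have to be found in the camera images.
- collar_right: A plain turned steel collar (short tube), outside diameter 56 mm, height 32 mm, bore 32 mm, standing flat on the table with its bore upright; loose, about 0.3 to 0.55 kg. Origin: on the axis, at its underside; z up along the bore. This is the collar of the right size: it passes over the green plug and stops on the red one.
- collar_tight: A plain turned steel collar (short tube), outside diameter 56 mm, height 32 mm, bore 16 mm (smallest hole, thickest wall), standing flat on the table with its bore upright; loose, about 0.57 kg. Origin: on the axis, at its underside; z up along the bore. Too tight for either plug: leave it.
- collar_loose: A plain turned steel collar (short tube), outside diameter 56 mm, height 32 mm, bore 45 mm (largest hole, thin wall), standing flat on the table with its bore upright; loose, about 0.22 kg. Origin: on the axis, at its underside; z up along the bore. Too wide, it would pass over both plugs: leave it.
- gauge: Fixed grey plate 212 (x) x 90 (y) x 15 mm thick with two upright plugs, at any yaw. Origin: centre of its underside, on the table; z up. Green go plug at x +60 mm, y 0: diameter 22 up to 55 mm above the table, then a cone to 8 mm at its top, 67 mm above the table. Red no-go plug at x -60 mm, y 0: diameter 39 mm, flat top 45 mm above the table. Bolt heads 4 mm high at the corners.

How it is judged:
By the outcome, as a careful person would: the job done as asked, in the order asked, and still so for the second after the job is handed in, with the robot touching nothing.
It also fails if it takes over 45 s, if anything falls off the work surface, if the arm or the gripper's body presses on something with over 40 N, if the wrist force passes 120 N, or if a joint passes its speed limit or range.

## Robot

A 6-joint arm with a two-finger parallel gripper is mounted at the origin on the work surface. World frame = base frame: x ahead of the robot, y to its left, z up, the work surface at z = 0. Lengths are in m, angles in rad, forces in N, time in s.
With the tool pointing down it reaches from about 0.35 to 0.975 m from the base axis. Payload 4.9 kg.
Tool frame: the origin (TCP) lies at the very end of the fingers, on their centre line; the grasp point (between the pads) lies 19 mm behind it (ctrl.grip_point_offset is the distance from the TCP to the grasp point, in m); z points along the fingers, y is the line along which they close (so a half turn about z gives the same grasp; the last joint's range is limited). The gripper opens to 85 mm and grips with 20 to 120 N. Pads are 22 mm wide; open, the fingers measure 114 mm over their backs; the gripper's body (76 mm by 85 mm) begins 54 mm behind the grasp point. The pads swing forward as they close: fully open they stand 13 mm farther back than shut.
Start: joints at [-1.308, 0.053, 1.613, -0, 1.476, -0.119], TCP at [0.233, -0.58, 0.231] pointing down, gripper open.
Joint ranges: [-3.01, 3.01], [-1.01, 2.22], [0.06, 2.58], [-1.02, 4.17], [0.09, 2.62], [-3.14, 3.14]. Speed limits (rad/s): [2.57, 2.57, 3.14, 3.14, 3.14, 3.14].

## Interface

Orientations are given as a rotation vector (axis times angle).
In Python, from station import ctrl gives the robot as it stands.
- The arm moves only by the tool send_rows, never from a script. Its argument "rows" is a list of rows, each a list of 3 entries, a list of its own where there are three numbers: the finger opening in cm, from 0 to 8.54, then the shift along the tool's x, y, z in cm, then the turn about the tool's z in degrees. A call has 1 to 10 rows; each row shifts and turns the commanded pose from where the row before left it, along the tool's axes as they then stand; what a row does not reach is not made up. A row lasts 1/8 s, in which the tool goes at most 62.5 mm and 10.7 degrees, less where a joint would pass 70% of its speed; a pose out of reach is approached as far as the arm can. A call with a gripper value outside its range is refused whole. The fingers move at their own pace and stop on an object; "newtons" is the grip in N (left out, the last holds). Time passes only in rows, so rows that do not move let the fingers close. It gives the time, the measured TCP pose, the force, the opening and the grip force at its end, in the units of the state.
- ctrl.get_obs(): the state, without advancing time (a new reading comes with each control period).
- ctrl.get_image(name): name is "scene" or "top" or "wrist"; returns a dict with "frame" (480x640x3 uint8, red, green, blue), "range_z" (480x640 float32, m along the optical axis (not along the pixel's ray), 0 where there is no reading), "fx", "fy", "cx", "cy" (pixels), "cam_to_world" (4x4, takes a point from camera to world coordinates). Camera axes: x right, y down, z forward; pixel columns grow to the right and rows downward; lengths in m; the calibration is good to about 2 mm. A picture is of the moment at which its call begins.
- ctrl.finish_job(): hands the job in; it is judged then, once.
The state is a dict: "t": time; "q": joint angles; "dq": joint speeds; "effort": joint torques, N m; "tool_pos": TCP position; "tool_rot": TCP orientation; "contact_force": force on the tool from outside, world axes, zero at the start; "wrist_torque": the same for the moment, N m; "opening": finger opening in m; "grip_force": force on a finger pad.
Only numpy, scipy, OpenCV 4.12 (cv2) and the standard library are available. Lean on these libraries where they do the work, as an engineer would, in place of code of your own. Each camera call takes 0.05 s, during which the arm holds its last target. There are 200 camera calls.

## Working session

There is one attempt and no reset: what is moved stays moved. The work goes in short steps, Python scripts to look and compute and a tool call to move; the robot and the scene stay as the last step left them, time stands still between calls to the robot, and variables do not carry over. Pictures are saved under pics/ and viewed, at most 10 in all, crops included, and the job is handed in when it is done.

Besides the shell and the picture viewer there is one more tool, called after "Emit:" as name([rows], argument=value, ...), one row to a line, values as JSON. send_rows: Moves the arm, as the interface text tells. Its arguments: {"type":"object","properties":{"rows":{"type":"array","items":{"type":"array"}},"newtons":{"type":"number"}},"required":["rows"]}

```bash
mkdir -p pics; cat > h.py <<'E'
import numpy as np, cv2
from station import ctrl
from scipy.spatial.transform import Rotation as R
def save(n,im): cv2.imwrite(f'pics/{n}.png',im['frame'][:,:,::-1])
def pts(im):
    z=im['range_z'].astype(float);v,u=np.mgrid[:480,:640]
    P=np.stack([(u-im['cx'])/im['fx']*z,(v-im['cy'])/im['fy']*z,z,np.ones_like(z)],-1)
    return (P@np.array(im['cam_to_world']).T)[...,:3]
def ray(im,u,v,h):
    M=np.array(im['cam_to_world']);d=M[:3,:3]@[(u-im['cx'])/im['fx'],(v-im['cy'])/im['fy'],1];o=M[:3,3]
    return o+d*(h-o[2])/d[2]
def totool(p):  # world target -> tool-frame shift, cm
    o=ctrl.get_obs();r=R.from_rotvec(o['tool_rot'])
    return r.inv().apply(np.array(p)-o['tool_pos'])*100
E
python3 - <<'E'
from h import *
o=ctrl.get_obs();print(o['t'],o['tool_pos'],R.from_rotvec(o['tool_rot']).as_matrix().round(3),o['contact_force'],ctrl.grip_point_offset)
im=ctrl.get_image('top');save('top',im);print(np.array(im['cam_to_world']).round(3),im['fx'])
P=pts(im);np.save('P.npy',P)
m=((P[...,2]>0.008)&(im['range_z']>0)).astype(np.uint8)
n,l,s,c=cv2.connectedComponentsWithStats(m)
for i in range(1,n):
    if s[i][4]>80: q=P[l==i];print(s[i],c[i].round(),np.median(q,0).round(3),q.min(0).round(3),q.max(0).round(3))
E
```

```text
0.0 [ 0.23271116 -0.57938997  0.23006488] [[ 0.928  0.373 -0.001]
 [ 0.373 -0.928  0.002]
 [ 0.    -0.002 -1.   ]] [-0.91779906 -0.24784604 -0.20769818] 0.0187
[[ 0.005 -0.987  0.16   0.412]
 [-1.    -0.007 -0.015 -0.021]
 [ 0.016 -0.16  -0.987  0.918]
 [ 0.     0.     0.     1.   ]] 470.47232385973194
[ 434   14  134  126 8251] [493.  74.] [ 0.865 -0.348  0.117] [ 0.74  -0.499  0.008] [ 0.967 -0.27   0.154]
[ 113   33  134   89 8544] [179.  77.] [0.883 0.244 0.035] [0.803 0.119 0.008] [0.958 0.36  0.078]
[   0  114   82   62 2722] [ 40. 144.] [0.708 0.455 0.135] [0.687 0.441 0.008] [0.746 0.5   0.174]
[315 118  97  27 770] [377. 130.] [ 0.785 -0.157  0.021] [ 0.755 -0.219  0.009] [ 0.811 -0.024  0.029]
[ 498  158  100   91 6975] [548. 203.] [ 0.626 -0.463  0.062] [ 0.546 -0.558  0.008] [ 0.716 -0.387  0.067]
[291 165  19  23 325] [300. 176.] [0.681 0.005 0.039] [ 0.667 -0.013  0.008] [0.704 0.023 0.044]
[349 192  29  30 366] [363. 206.] [ 0.626 -0.118  0.03 ] [ 0.598 -0.145  0.008] [ 0.653 -0.091  0.036]
[ 182  196   50  111 5092] [206. 251.] [0.537 0.182 0.015] [0.432 0.133 0.008] 
[... 313 characters left out ...]
592  0.027]
[ 47 259  21  28 141] [ 57. 275.] [0.487 0.469 0.009] [0.468 0.449 0.008] [0.52  0.489 0.013]
[ 48 282  20  30 171] [ 57. 296.] [0.447 0.467 0.009] [0.421 0.444 0.008] [0.476 0.484 0.012]
[341 285  30  30 660] [356. 299.] [ 0.445 -0.103  0.031] [ 0.418 -0.129  0.008] [ 0.472 -0.075  0.037]
[ 518  297   52  145 2557] [550. 359.] [ 0.342 -0.467  0.023] [ 0.191 -0.506  0.008] [ 0.452 -0.417  0.03 ]
[ 58 302  14  24  90] [ 65. 314.] [0.415 0.447 0.009] [0.395 0.434 0.008] [0.438 0.458 0.011]
[ 51 337  23  45 295] [ 61. 359.] [0.331 0.446 0.009] [0.293 0.422 0.008] [0.373 0.469 0.012]
[ 202  434  107   46 3820] [259. 460.] [0.232 0.043 0.278] [ 0.194 -0.017  0.2  ] [0.252 0.124 0.341]
```

View pics/top.png

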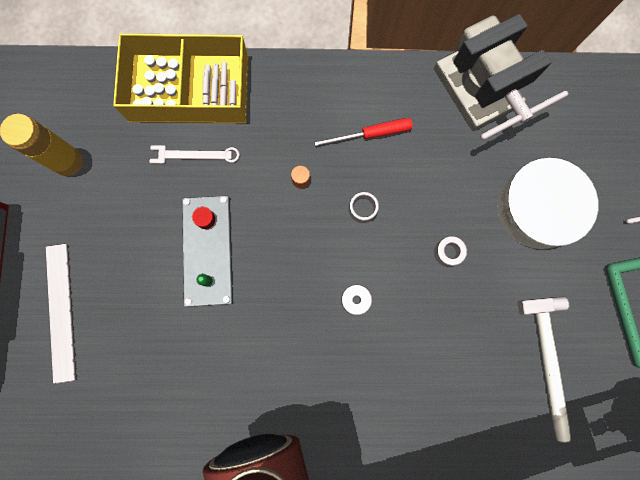

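The top view shows the gauge at left, with red plug (203,217) and green plug (204,281). The three collars are loose (364,206), medium bore (451,251) and tight (357,299), so the medium one is the target. Next I'll measure the target and both plugs.

```bash
python3 - <<'E'
from h import *
im=ctrl.get_image('top');f=im['frame'].astype(int);r,g,b=f[...,0],f[...,1],f[...,2]
gray=f.min(2)
for n,(u,v) in dict(right=(451,251),loose=(364,206),tight=(357,299)).items():
    w=gray[v-25:v+25,u-25:u+25];m=(w>125).astype(np.uint8)
    cs,h=cv2.findContours(m,cv2.RETR_CCOMP,cv2.CHAIN_APPROX_NONE)
    for c,hh in zip(cs,h[0]):
        if len(c)>12:
            e=cv2.fitEllipse(c);p=ray(im,e[0][0]+u-25,e[0][1]+v-25,.032);print(n,'hole' if hh[3]>=0 else 'outer',e[1],p.round(4),'mm/px',1000*(.918-.032)/.987/im['fx'])
mr=((r>130)&(g<70)&(b<70)).astype(np.uint8);mg=((g>60)&(r<g*.6)&(b<g*.8)).astype(np.uint8)
for n,m,h in(('red',mr,.045),('green',mg,.061)):
    k=np.zeros_like(m);k[195:310,180:235]=m[195:310,180:235]
    ys,xs=np.nonzero(k);print(n,len(xs),xs.min(),xs.max(),ys.min(),ys.max())
    c=max(cv2.findContours(k,0,cv2.CHAIN_APPROX_NONE)[0],key=len);print(cv2.minEnclosingCircle(c),ray(im,*cv2.minEnclosingCircle(c)[0],h).round(4))
P=pts(im);S=P[195:310,180:235]
q=S[S[...,2]>.04];
k=q[q[:,0]>.53];print('red pts',k.mean(0),k.max(0));k=q[q[:,0]<.53];print('green',k.mean(0),k[k[:,2]>.055].mean(0))
m=((S[...,2]>.009)).astype(np.uint8);q=S[(m>0)&(S[...,2]<.022)][:,:2].astype(np.float32);print('plate',cv2.minAreaRect(q))
E
```

```text
right outer (27.755054473876953, 29.141887664794922) [ 0.5391 -0.2869  0.032 ] mm/px 1.9080180930004684
right hole (16.429473876953125, 17.235742568969727) [ 0.539  -0.2871  0.032 ] mm/px 1.9080180930004684
loose outer (27.426225662231445, 28.36748504638672) [ 0.6254 -0.1194  0.032 ] mm/px 1.9080180930004684
loose hole (22.74291229248047, 23.68710708618164) [ 0.6252 -0.1193  0.032 ] mm/px 1.9080180930004684
tight outer (29.06353187561035, 29.643444061279297) [ 0.4448 -0.1037  0.032 ] mm/px 1.9080180930004684
tight hole (9.084070205688477, 9.084070205688477) [ 0.4448 -0.1037  0.032 ] mm/px 1.9080180930004684
red 295 193 212 207 226
((202.25807189941406, 216.5806427001953), 9.869425773620605) [0.5982 0.1878 0.045 ]
green 97 197 212 274 285
((202.1764678955078, 279.5294189453125), 5.532320499420166) [0.4782 0.1789 0.061 ]
red pts [0.59911319 0.1886806  0.04446045] [0.61901472 0.20750023 0.0492758 ]
green [0.46266136 0.1294523  0.27085452] [0.45911358 0.11966175 0.31827592]
plate ((0.539726972579956, 0.18528933823108673), (0.2119992971420288, 0.09093455970287323), 3.995349884033203)
```

Emit:
send_rows([
  [8.5, [4.9, -2.0, 0], 0],
  [8.5, [4.9, -2.0, 0], 0],
  [8.5, [4.9, -2.0, 0], 0],
  [8.5, [4.9, -2.0, 0], 0],
  [8.5, [4.9, -2.0, 0], 0],
  [8.5, [4.9, -2.0, 0], 0],
  [8.5, [4.9, -2.0, 0], 0],
  [8.5, [4.9, -2.0, 0], 0],
  [8.5, [0, 0, 5], 9],
  [8.5, [0, 0, 3], 9],
], newtons=60)

```text
t: 1.35
tool_pos: [0.5365, -0.2838, 0.1484]
tool_rot: [-3.138, -0.101, 0.004]
contact_force: [-0.3, -0.4, -0.5]
opening: 0.0852
grip_force: 0.0
```

```bash
python3 - <<'E'
from h import *
im=ctrl.get_image('wrist');save('w1',im)
o=ctrl.get_obs();print(o['t'],o['tool_pos'],R.from_rotvec(o['tool_rot']).as_matrix().round(3),totool([.539,-.287,.1]))
f=im['frame'];np.save('w1.npy',f)
M=np.array(im['cam_to_world']);c=np.linalg.inv(M)@[.539,-.287,.032,1];u,v=im['fx']*c[0]/c[2]+im['cx'],im['fy']*c[1]/c[2]+im['cy'];print(u,v,im['fx'],c)
g=f.min(2)
for th in(110,150):
  cs,h=cv2.findContours((g>th).astype(np.uint8),cv2.RETR_CCOMP,cv2.CHAIN_APPROX_NONE)
  for k,hh in zip(cs,h[0]):
    if len(k)>60:
      e=cv2.fitEllipse(k)
      if np.hypot(e[0][0]-u,e[0][1]-v)<60:print(th,hh[3]>=0,e,ray(im,*e[0],.032).round(4))
E
```

```text
1.4 [ 0.53418985 -0.2827269   0.14370662] [[ 0.998  0.06  -0.009]
 [ 0.06  -0.998  0.006]
 [-0.008 -0.006 -1.   ]] [0.49010911 0.48366202 4.36377308]
327.59780430875514 229.71161212791756 359.83739023128913 [ 0.0025151  -0.00713121  0.26952091  1.        ]
110 False ((327.76947021484375, 228.26773071289062), (69.31105041503906, 71.68608856201172), 87.27706146240234) [ 0.5401 -0.2871  0.032 ]
110 True ((327.9109802246094, 228.72999572753906), (42.88398361206055, 44.696571350097656), 87.60626983642578) [ 0.5398 -0.2872  0.032 ]
```

View pics/w1.png

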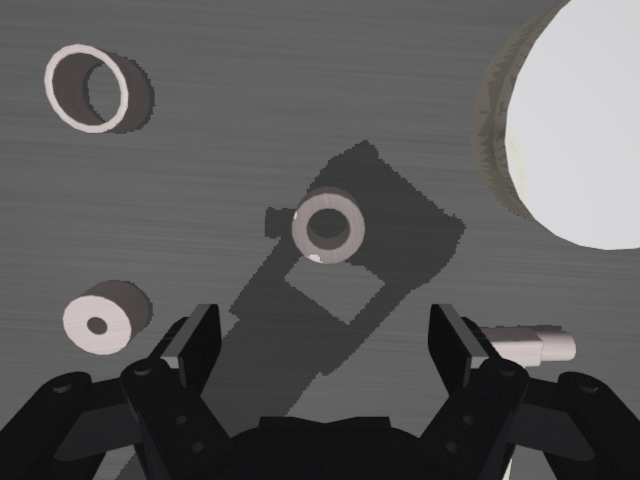

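The wrist view shows the target collar centred at (328,228), and it agrees with the top view to within 1 mm. I'll descend partway and check.

Emit:
send_rows([
  [8.5, [0.4, 0.4, 4], 0],
  [8.5, [0, 0, 2], 0],
  [8.5, [0, 0, 0], 0],
  [8.5, [0, 0, 0], 0],
  [8.5, [0, 0, 0], 0],
])

```text
t: 2.02
tool_pos: [0.5422, -0.2899, 0.0934]
tool_rot: [3.138, 0.106, 0.004]
contact_force: [-0.1, -0.0, -0.5]
opening: 0.0849
grip_force: 0.0
```

```bash
python3 - <<'E'
from h import *
o=ctrl.get_obs();print(o['t'],o['tool_pos'],R.from_rotvec(o['tool_rot']).as_matrix().round(3),totool([.5395,-.287,.005]))
E
```

```text
2.025 [ 0.54223955 -0.28985379  0.09335903] [[ 0.998  0.068  0.003]
 [ 0.068 -0.998 -0.002]
 [ 0.002  0.002 -1.   ]] [-0.27594766 -0.32081651  8.83462552]
```

Emit:
send_rows([
  [8.5, [-0.3, -0.3, 3], 0],
  [8.5, [0, 0, 3], 0],
  [8.5, [0, 0, 2], 0],
  [8.5, [0, 0, 0.6], 0],
  [8.5, [0, 0, 0], 0],
  [8.5, [0, 0, 0], 0],
])

```text
t: 2.78
tool_pos: [0.5391, -0.287, 0.0068]
tool_rot: [3.138, 0.106, 0.003]
contact_force: [0.1, -0.4, 0.2]
opening: 0.0849
grip_force: 0.0
```

Emit:
send_rows([
  [4, [0, 0, 0], 0],
  [4, [0, 0, 0], 0],
  [4, [0, 0, 0], 0],
  [4, [0, 0, 0], 0],
  [4, [0, 0, 0], 0],
  [4, [0, 0, 0], 0],
], newtons=60)

```text
t: 3.52
tool_pos: [0.5388, -0.2867, 0.0067]
tool_rot: [3.139, 0.106, 0.002]
contact_force: [-1.1, 1.3, 6.0]
opening: 0.0544
grip_force: 64.1
```

Emit:
send_rows([
  [4, [0, 0, -1], 0],
  [4, [0, 0, -3], 0],
  [4, [0, 0, -4], 0],
  [4, [0, 0, -4], 0],
  [4, [0, 0, -2], 0],
  [4, [0, 0, 0], 0],
  [4, [0, 0, 0], 0],
])

```text
t: 4.4
tool_pos: [0.5368, -0.2855, 0.1427]
tool_rot: [-3.137, -0.106, 0.005]
contact_force: [0.2, -0.5, -4.8]
opening: 0.0543
grip_force: 64.6
```

```bash
python3 - <<'E'
from h import *
im=ctrl.get_image('wrist');save('w2',im)
o=ctrl.get_obs();print(o['t'],o['tool_pos'],o['contact_force'],o['opening'],totool([.599,.1885,.146]))
E
```

```text
4.45 [ 0.53674561 -0.28548119  0.14244284] [-0.0404359   0.48403632 -3.55414722] 0.05404613764416174 [  9.41186608 -46.87019823  -0.25607264]
```

View pics/w2.png

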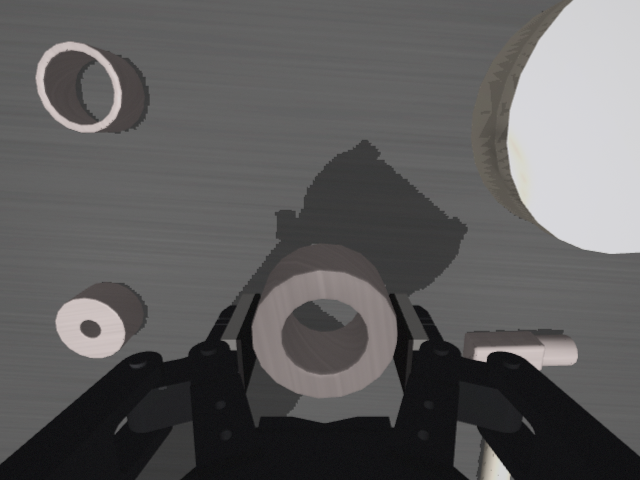

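The collar is held upright, centred at (325,330) in the wrist view. I'll move to a spot just in front of the gauge so the wrist camera can see both plugs.

Emit:
send_rows([
  [4, [-0.6, -2.5, 0], 0],
  [4, [-0.8, -5, 0], 0],
  [4, [-0.8, -5.5, 0], 0],
  [4, [-0.8, -5.5, 0], 0],
  [4, [-0.8, -5.5, 0], 0],
  [4, [-0.8, -5.5, 0], 0],
  [4, [-0.8, -5.5, 0], 0],
  [4, [-0.7, -5.5, 0], 0],
  [4, [-0.4, -4.5, 0], 0],
  [4, [0, -2.6, 0], 0],
])

```text
t: 5.7
tool_pos: [0.4392, 0.1859, 0.1433]
tool_rot: [3.139, 0.11, -0.005]
contact_force: [0.3, -0.3, -3.3]
opening: 0.0544
grip_force: 64.9
```

Emit:
send_rows([
  [4, [0, 0, 0], 0],
  [4, [0, 0, 0], 0],
  [4, [0, 0, 0], 0],
])

```text
t: 6.08
tool_pos: [0.4409, 0.1832, 0.1447]
tool_rot: [3.139, 0.104, -0.002]
contact_force: [-0.4, 0.3, -5.0]
opening: 0.0542
grip_force: 64.9
```

```bash
python3 - <<'E'
from h import *
im=ctrl.get_image('wrist');save('w3',im)
o=ctrl.get_obs();print(o['t'],o['tool_pos'],R.from_rotvec(o['tool_rot']).as_matrix().round(3),o['contact_force'],o['opening'])
f=im['frame'].astype(int);r,g,b=f[...,0],f[...,1],f[...,2]
mr=((r>120)&(g<60)&(b<60)).astype(np.uint8);mg=((g>50)&(r<g*.6)&(b<g*.8)).astype(np.uint8)
P=pts(im)
for n,m,h in(('red',mr,.045),('green',mg,.067)):
    for c in cv2.findContours(m,0,cv2.CHAIN_APPROX_NONE)[0]:
        if cv2.contourArea(c)>100: e=cv2.fitEllipse(c);print(n,cv2.boundingRect(c),e,ray(im,*e[0],h).round(4))
    q=P[(m>0)&(im['range_z']>0)];k=q[np.abs(q[:,2]-h)<.004];print(n,'pts',len(k),k.min(0),k.max(0),((k.min(0)+k.max(0))/2).round(4))
np.save('P3.npy',P)
E
```

```text
6.125 [0.44106304 0.18328413 0.14490416] [[ 0.998  0.066 -0.001]
 [ 0.066 -0.998 -0.   ]
 [-0.001  0.    -1.   ]] [-0.248722    0.90586837 -3.18173519] 0.05446213242373157
red pts 57 [0.57991165 0.17316587 0.04321681] [0.58889137 0.20303878 0.04785638] [0.5844 0.1881 0.0455]
green (314, 165, 33, 39) ((329.853515625, 184.72032165527344), (31.021013259887695, 37.58413314819336), 178.002685546875) [0.4834 0.1815 0.067 ]
green pts 313 [0.47331329 0.17459588 0.06300254] [0.48591964 0.1873369  0.06886076] [0.4796 0.181  0.0659]
```

View pics/w3.png

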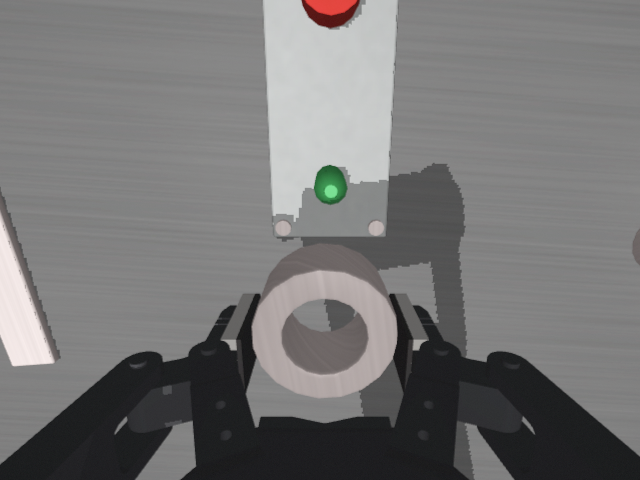

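Green plug top is at (330,185), world (0.4797, 0.181), and the red plug is at the top edge. Both match the first fix. I'll move over the red plug.

Emit:
send_rows([
  [4, [2, 0, 0], 0],
  [4, [4, 0.1, 0], 0],
  [4, [4, 0.1, 1], 0],
  [4, [4, 0.2, 2], 0],
  [4, [1.8, 0, 2], 0],
  [4, [0, 0, 1], 0],
  [4, [0, 0, 0], 0],
  [4, [0, 0, 0], 0],
  [4, [0, 0, 0], 0],
])

```text
t: 7.25
tool_pos: [0.5992, 0.191, 0.0867]
tool_rot: [-3.139, -0.107, -0.003]
contact_force: [-0.6, 0.6, -3.4]
opening: 0.0545
grip_force: 65.0
```

```bash
python3 - <<'E'
from h import *
o=ctrl.get_obs();print(o['t'],o['tool_pos'],R.from_rotvec(o['tool_rot']).as_matrix().round(3),o['contact_force'],totool([.5994,.1893,.0515]))
E
```

```text
7.25 [0.59920105 0.1910271  0.08667555] [[ 0.998  0.068  0.002]
 [ 0.068 -0.998  0.   ]
 [ 0.002 -0.    -1.   ]] [-0.63207451  0.60920607 -3.37789021] [1.22877728e-03 1.74604698e-01 3.51751775e+00]
```

Emit:
send_rows([
  [4, [0, 0.15, 1.2], 0],
  [4, [0, 0, 1.2], 0],
  [4, [0, 0, 0.5], 0],
  [4, [0, 0, 0.2], 0],
  [4, [0, 0, 0], 0],
  [4, [0, 0, 0], 0],
])

```text
t: 8.0
tool_pos: [0.5995, 0.1894, 0.0548]
tool_rot: [-3.14, -0.106, -0.001]
contact_force: [-0.1, 0.7, -3.9]
opening: 0.054
grip_force: 65.0
```

Emit:
send_rows([
  [4, [0, 0, 0.2], 0],
  [4, [0, 0, 0.1], 0],
  [4, [0, 0, 0], 0],
  [4, [0, 0, 0], 0],
])

```text
t: 8.5
tool_pos: [0.5992, 0.1893, 0.0517]
tool_rot: [3.14, 0.106, 0.0]
contact_force: [-1.6, -0.5, -0.3]
opening: 0.0542
grip_force: 65.3
```

Emit:
send_rows([
  [4, [0, 0, 0.1], 0],
  [4, [0, 0, 0], 0],
  [4, [0, 0, 0], 0],
])

```text
t: 8.88
tool_pos: [0.5993, 0.1894, 0.0517]
tool_rot: [3.14, 0.106, -0.0]
contact_force: [-5.4, -0.8, 5.8]
opening: 0.0541
grip_force: 66.0
```

It stopped on the red plug: the height no longer drops and the force has turned upward. I'll release it there and look.

Emit:
send_rows([
  [7.0, [0, 0, 0], 0],
  [7.0, [0, 0, 0], 0],
  [7.0, [0, 0, 0], 0],
  [7.0, [0, 0, 0], 0],
  [7.0, [0, 0, 0], 0],
])

```text
t: 9.5
tool_pos: [0.5991, 0.1893, 0.0503]
tool_rot: [-3.14, -0.106, -0.0]
contact_force: [0.5, -0.4, -1.0]
opening: 0.0696
grip_force: 0.0
```

```bash
python3 - <<'E'
from h import *
im=ctrl.get_image('wrist');save('w4',im)
o=ctrl.get_obs();print(o['t'],o['tool_pos'],o['contact_force'],o['opening'])
P=pts(im);k=P[150:440,230:420].reshape(-1,3);k=k[np.abs(k[:,2]-.077)<.004];print(len(k),k.min(0),k.max(0),np.median(k,0))
E
```

```text
9.55 [0.59911037 0.18934901 0.05028298] [ 0.56339636 -0.38315234  0.22371589] 0.06987258015239634
11443 [0.57261491 0.152197   0.07300624] [0.6284464  0.22395288 0.08081688] [0.60289025 0.18845354 0.07711505]
```

View pics/w4.png

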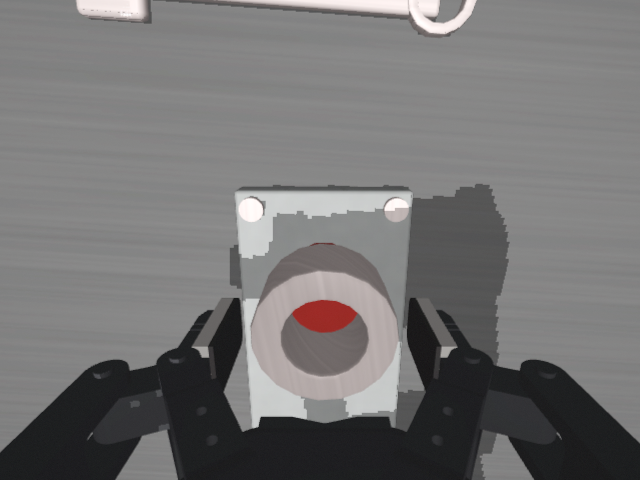

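The collar rests level on the red plug: its top is at z 0.077, centred near (325,335), with the red visible through the bore. I'll regrasp and carry it above the green plug.

Emit:
send_rows([
  [4, [0, 0, 0], 0],
  [4, [0, 0, 0], 0],
  [4, [0, 0, 0], 0],
  [4, [0, 0, 0], 0],
  [4, [0, 0, -0.5], 0],
  [4, [0, 0, -2], 0],
  [4, [0, 0, -3], 0],
  [4, [0, 0, -2], 0],
], newtons=60)

```text
t: 10.55
tool_pos: [0.5996, 0.1894, 0.1275]
tool_rot: [-3.14, -0.106, -0.003]
contact_force: [0.2, 0.2, -3.6]
opening: 0.0542
grip_force: 64.3
```

Emit:
send_rows([
  [4, [-2, 0, 0], 0],
  [4, [-4, 0, 0], 0],
  [4, [-4, 0, 0], 0],
  [4, [-2, 0, 0], 0],
  [4, [0, 0, 0], 0],
  [4, [0, 0, 0], 0],
  [4, [0, 0, 0], 0],
])

```text
t: 11.42
tool_pos: [0.4803, 0.1812, 0.1257]
tool_rot: [-3.14, -0.106, -0.001]
contact_force: [-0.3, 0.1, -3.7]
opening: 0.0542
grip_force: 64.3
```

```bash
python3 - <<'E'
from h import *
im=ctrl.get_image('wrist');save('w5',im)
o=ctrl.get_obs();print(o['t'],o['tool_pos'],o['contact_force'],o['opening'],totool([.4797,.181,.0205]))
f=im['frame'].astype(int);r,g,b=f[...,0],f[...,1],f[...,2]
P=pts(im);zt=o['tool_pos'][2]+.0265
k=P[230:440,245:405].reshape(-1,3);k=k[np.abs(k[:,2]-zt)<.003];print('collar top',len(k),k.min(0),k.max(0),((k.min(0)+k.max(0))/2).round(4))
E
```

```text
11.475 [0.48016037 0.18120064 0.12552794] [-0.6341423  -0.27705462 -3.84340654] 0.05437043949574266 [-0.05097032  0.01693704 10.50277657]
collar top 10942 [0.45342762 0.1514827  0.14903831] [0.50944287 0.21014637 0.15501877] [0.4814 0.1808 0.152 ]
```

View pics/w5.png

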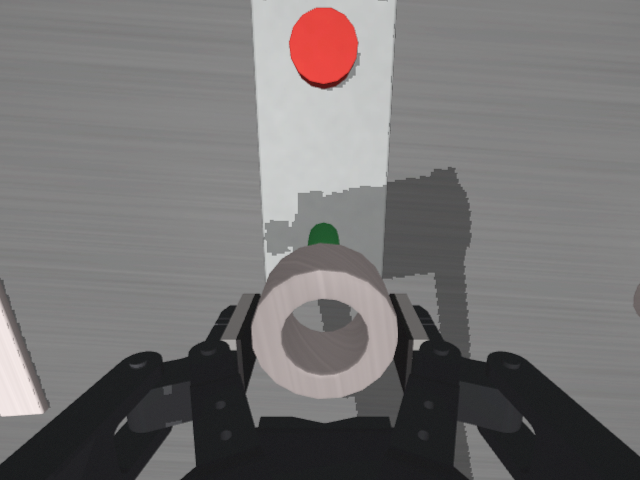

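The collar is centred at (325,335), directly over the green plug, which shows just behind it at (324,235). I'll lower it.

Emit:
send_rows([
  [4, [-0.1, 0, 1.5], 0],
  [4, [0, 0, 2], 0],
  [4, [0, 0, 1.5], 0],
  [4, [0, 0, 1], 0],
  [4, [0, 0, 0.8], 0],
  [4, [0, 0, 0], 0],
  [4, [0, 0, 0], 0],
])

```text
t: 12.35
tool_pos: [0.4789, 0.1813, 0.0579]
tool_rot: [-3.14, -0.106, -0.002]
contact_force: [-0.9, -0.1, -4.0]
opening: 0.0546
grip_force: 64.3
```

Collar base is at about 0.053, below the tip and running freely.

Emit:
send_rows([
  [4, [0, 0, 0.8], 0],
  [4, [0, 0, 1], 0],
  [4, [0, 0, 0.8], 0],
  [4, [0, 0, 0.5], 0],
  [4, [0, 0, 0.3], 0],
  [4, [0, 0, 0], 0],
  [4, [0, 0, 0], 0],
])

```text
t: 13.22
tool_pos: [0.4787, 0.1812, 0.0236]
tool_rot: [-3.14, -0.106, -0.001]
contact_force: [0.5, 0.1, -4.0]
opening: 0.0545
grip_force: 64.3
```

Emit:
send_rows([
  [4, [0, 0, 0.2], 0],
  [4, [0, 0, 0.1], 0],
  [4, [0, 0, 0], 0],
  [4, [0, 0, 0], 0],
])

```text
t: 13.72
tool_pos: [0.4786, 0.1812, 0.0209]
tool_rot: [3.14, 0.106, 0.0]
contact_force: [-3.1, -0.9, 3.1]
opening: 0.0544
grip_force: 64.9
```

It is seated on the base. Releasing and backing off.

Emit:
send_rows([
  [7.5, [0, 0, 0], 0],
  [7.5, [0, 0, 0], 0],
  [7.5, [0, 0, 0], 0],
  [7.5, [0, 0, 0], 0],
  [7.5, [0, 0, -1], 0],
  [7.5, [0, 0, -3], 0],
  [7.5, [0, 0, -4], 0],
  [7.5, [0, 0, -4], 0],
  [7.5, [0, 0, -2], 0],
])

```text
t: 14.85
tool_pos: [0.4797, 0.1815, 0.1638]
tool_rot: [-3.139, -0.106, -0.008]
contact_force: [0.2, -0.5, -0.1]
opening: 0.0749
grip_force: 0.0
```

Emit:
send_rows([
  [7.5, [-2, 0, -2], 0],
  [7.5, [-4, 0, -1], 0],
  [7.5, [0, 0, 0], 0],
  [7.5, [0, 0, 0], 0],
  [7.5, [0, 0, 0], 0],
])

```text
t: 15.48
tool_pos: [0.4188, 0.177, 0.1897]
tool_rot: [3.14, 0.106, -0.002]
contact_force: [0.2, 0.8, 0.7]
opening: 0.0751
grip_force: 0.0
```

```bash
python3 - <<'E'
from h import *
im=ctrl.get_image('wrist');save('w6',im)
o=ctrl.get_obs();print(o['t'],o['tool_pos'],o['contact_force'],o['opening'])
P=pts(im).reshape(-1,3);k=P[(np.hypot(P[:,0]-.4797,P[:,1]-.181)<.032)&(np.abs(P[:,2]-.047)<.006)]
print(len(k),k.min(0),k.max(0),np.median(k,0))
E
```

```text
15.525 [0.41879835 0.17699481 0.1896672 ] [-0.34640513 -0.63946569 -0.12539006] 0.07520759980589292
2837 [0.4516218  0.15217469 0.04114779] [0.50726115 0.20741692 0.05115688] [0.48096994 0.18009401 0.04719686]
```

View pics/w6.png

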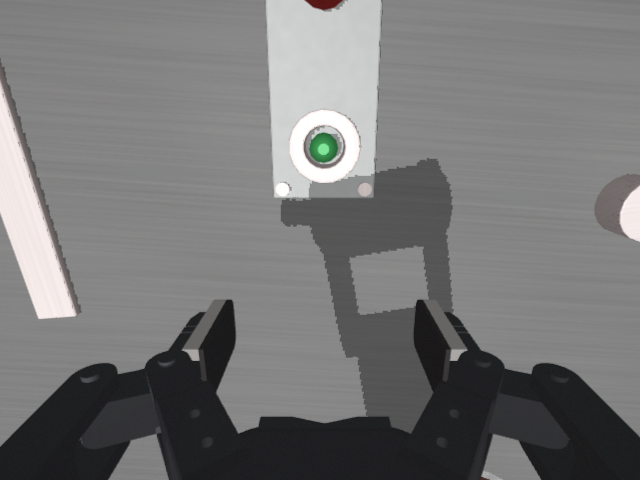

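The collar sits over the green plug at (325,147). Its top is at z 0.047 (15 + 32 mm), so it is fully down, and the gripper is clear.

```bash
python3 -c "
from station import ctrl
print(ctrl.finish_job())"
```

```text
the job is handed in; nothing more can be done
None
```

The 32 mm collar stopped on the red plug and was then put over the green plug, down to the gauge's base, and released; the other two were not touched, and the job was handed in at about 15.5 s.

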